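# Load the labelling jig and lock its clamp leg on the carton

## Robot

A 7-joint arm with a two-finger parallel gripper is mounted at the origin on a cart in front of the work surface, level with it; the furniture and walls round the work are solid. World frame = base frame: x ahead of the robot, y to its left, z up, the work surface at z = 0. Lengths are in mm, angles in degrees, forces in N, time in s.
With the tool pointing down it reaches from about 350 to 900 mm from the base axis. Payload 8.1 kg.
Tool frame: the origin (TCP) lies at the very end of the fingers, on their centre line; the grasp point (between the pads) lies 19 mm behind it; z points along the fingers, y is the line along which they close (so a half turn about z gives the same grasp; the last joint's range is limited). The gripper opens to 92 mm and grips with 3 to 60 N. Pads are 19 mm wide; open, the fingers measure 130 mm over their backs; the gripper's body (75 mm by 190 mm) begins 47 mm behind the grasp point.
Start: joints at [63.621, 24.895, 1.432, 90.138, -0.665, 64.973, -4.303], TCP at [218.861, -585.441, 226.742] pointing down, gripper open.
Joint ranges: [-149.89, 149.89], [-25.12, 119.58], [-72.63, 75.52], [4.76, 147.25], [-75.54, 255.54], [6.69, 114.76], [-157.13, 157.13]. Speed limits (degrees/s): [127.2, 127.2, 172.46, 172.46, 180, 180, 180].

## Interface

Orientations are given as a 3x3 rotation matrix whose columns are the frame's x, y, z axes.
In Python, from plant import arm gives the robot as it stands.
- The arm moves only by the tool send_rows, never from a script. Its argument "motion" is text: rows parted by semicolons, each of 6 numbers parted by spaces: the shift along the tool's x, y, z in m, then the turn, a rotation vector about the tool's x, y, z in degrees. In form: tx ty tz ax ay az; .... A call has 1 to 20 rows; each row is the pose to reach, as a shift and turn from the pose commanded when the call began, along the tool's axes at that moment; what a row does not reach only later rows make up. A row lasts 1/10 s, in which the tool goes at most 50 mm and 8.59 degrees, less where a joint would pass 70% of its speed; a pose out of reach is approached as far as the arm can. A call with a gripper value outside its range is refused whole. "claw" is the finger opening in m, from 0 to 0.0918, set as the call begins (left out, the last holds). The fingers move at their own pace and stop on an object; "force" is the grip in N (left out, the last holds). Time passes only in rows, so rows that repeat a pose let the fingers close. It gives the time, the measured TCP pose, the force, the opening and the grip force at its end, in the units of the state.
- arm.get_state(): the state, without advancing time (a new reading comes with each control period).
- arm.read_camera(name): name is "scene" or "top"; returns a dict with "color" (480x640x3 uint8, red, green, blue), "depth" (480x640 float32, mm along the optical axis (not along the pixel's ray), 0 where there is no reading), "fx", "fy", "cx", "cy" (pixels), "xyz" and "rotation" of the camera in the world. Camera axes: x right, y down, z forward; pixel columns grow to the right and rows downward; lengths in mm; the calibration is good to about 2 mm. A picture is of the moment at which its call begins.
- arm.hand_in(): hands the job in; it is judged then, once.
Trained networks look in the newest picture that a camera, given by its name, has taken for a name from the list of things; names that differ only in an ending like _2 or _b are one class to them, and where a whole thing is asked for, a point or a joint stands for the part that bears it (a point fixed in the world has none). Each returns a list of dicts, best first, with "score" (0 to 1); they miss things now and then, are a little off and sometimes report something else, mostly with a low value. They report only what shows in the picture. A call takes as long as a camera call. They do not tell look-alikes from the thing itself.
- arm.find_in(name, camera): "at" ([x, y, z] in mm, in world coordinates, good to about 4 mm: the middle of the surface that is visible of it).
- arm.cut_out(name, camera): "pixels" (480x640 bool, what is visible of it).
The state is a dict: "time_s": time; "joint_pos": joint angles; "joint_vel": joint speeds; "effort": joint torques, N m; "tool_pos": TCP position; "orientation": TCP orientation; "force": force on the tool from outside, world axes, zero at the start; "wrist_torque": the same for the moment, N m; "grip_width": finger opening in mm; "gripper_force": force on a finger pad.
Only numpy, scipy, OpenCV 4.12 (cv2) and the standard library are available. Lean on these libraries where they do the work, as an engineer would, in place of code of your own. Each camera call takes 0.05 s, during which the arm holds its last target. There are 200 camera calls.

## Task

Take the white carton that lies by itself left of the jig, set it down square and flat in the pocket of the labelling jig and let go of it. Then reach round the handle of the jig's spring-loaded clamp leg, with the open cam lever between the fingers too, push the leg in by its flange until the black length mark meets the guide and its rubber foot is pressed firmly on the carton without crushing it, and, holding it there, squeeze the lever shut against the handle so that the leg is locked at its mark. Finish while still holding handle and lever squeezed together, steadying the clamped carton for the label, and leave everything else on the table where it is.

Things in the scene. Friction and masses are not known exactly. Their poses are not given: they have to be found in the camera images.
- carton: the white closed carton, 60 (x) x 110 (y) x 45 (z) mm, 0.15 to 0.31 kg; it lies by itself on the table to the left of the jig (a second white one stands far back on a brown carton). Origin: centre of its underside, z up, long edges along its y. Take it across its 60 mm width.
- jig: the fixed labelling jig: aluminium base plate 10 mm thick, a pocket for the carton at one end, a guide block (top 49 mm above the table) in the middle through which the square steel clamp leg slides. Origin: on the table under the jig's middle; x along the leg towards the pocket (the way the leg is pushed), y to the side where the cam lever sits, z up.
- pocket (a point): centre of the pocket floor, 10 mm above the table, at jig x = 94.5 mm; jig axes. Inside 65 mm (x) by 114 mm (y); carton x goes along jig x, either way round. 4 mm chamfers. End rims 10 mm high, low front corners 9 mm, two back stops 30 mm high at x = +32.5 mm with a 66 mm wide gap between them for a finger; the front is open for |y| < 35 mm.
- leg (a joint): travel of the clamp leg towards the pocket, m: 0 sprung back (start), 0.045 at its mark, stop at 0.055. A spring pushes it back, 3 N at 0, 5 N at the mark. The pad meets the seated carton at 0.0385 to 0.0435 and slides it on to the back stops; at 0.045 the pad is pressed in 1.5 mm (6 N more) and the mark, a black band round the bar, touches the guide's rear face.
- handle_mid (a point): middle of the black handle at the rear end of the leg, 32 mm above the table, at jig x = -135 mm + leg travel, y = 0; jig axes. The handle is 50 mm long (x), 14 mm wide (y) and 20 mm high (22 to 42 mm above the table); the base plate, top at 10 mm, lies beneath it back to jig x = -152 mm.
- flange_back (a point): centre of the flange's rear face, at jig x = -110 mm + leg travel, y = -18.5 mm; jig axes. The flange is an aluminium plate at the front end of the handle, 7 mm thick, from y = -46 to +9 mm and 16 to 46 mm above the table. Fingers standing behind it, beside the handle, push the leg by this face; the spring keeps it against them.
- pad: the sprung rubber pad on the foot at the front of the leg, 58 mm wide (y), 21 to 43 mm above the table. Its front face, towards the carton, stands at jig x = 23.5 mm + leg travel when free; it gives 3 mm at most, 4 N per mm. Its frame is the jig's, shifted along x by the leg's travel.
- lever (a joint): angle of the cam lever, rad: 0 shut (along the leg, at its stop), starts 0.42 to 0.5 open. It swings level about a pin on the guide at jig x = -35, y = +15 mm and points back (-x); opening swings its end out to +y. Stiff: stays where left; takes 4 to 9 N at 40 mm from the pin, most below 0.3, where the cam grips the leg. Shut, it holds the leg.
- lever_pin (a point): the point on the lever's pin 32 mm above the table; axes turn with the lever. The lever's black grip, from 6 to 56 mm behind the pin, 7 mm thick, 23 to 41 mm above the table. It extends along -x, outer face towards +y. Shut, that face lies at jig y = +18.5 mm: handle and lever together then measure 25.5 mm. With the leg at its mark the flange's rear face is 30 mm behind the pin.
- lever_tip (a point): middle of the free end of the lever grip, 56 mm from the pin, on its centre line.
- tape_clear: bystander, leave alone: tan tape roll, 104 mm across, 48 mm high, lying flat to the right of the jig
- stapler: bystander, leave alone: red stapler, 138 mm long, far left of the carton
- marker: bystander, leave alone: marker pen, 135 mm long, lying behind the carton
Things that resemble listed ones, but are neither listed nor needed, are in the scene too. There is more than one size of the carton; the one meant has the size given above.

How it is judged (in metres and radians):
On the way, in this order (a step that is already met when the one before it is completed fails the run):
1. the carton stands flat and square in the pocket and is let go, the leg still back (x of carton in the frame of pocket between -0.0045 and 0.0045 m and y of carton in the frame of pocket between -0.004 and 0.004 m and z of carton in the frame of pocket between -0.003 and 0.003 m and angle between carton's own z axis and vertical below 0.05 rad and angle between the y axis of carton and the y axis of jig, either way round below 0.06 rad and contact force between the fingers and carton below 0.1 N and linear speed of carton below 0.02 m/s and value of joint leg below 0.02 m), for 0.2 s.
2. the leg is held at its length mark against the carton with the lever still open (value of joint leg between 0.042 and 0.048 m and value of joint lever above 0.3 rad and contact force between the fingers and leg above 2 N and contact force between pad and carton above 0.5 N), for 0.2 s.
3. the lever is shut while the leg is held at its mark (value of joint leg between 0.042 and 0.048 m and value of joint lever below 0.06 rad and contact force between the fingers and leg above 2 N), for 0.2 s.
At the end, for the whole second after the job is handed in: Leg at its mark (42 to 48 mm), foot on the carton (over 0.5 N); lever under 0.06 rad; carton at rest in the pocket (4.5 mm in x, 4 mm in y, 3 mm in z, tilt 0.05, square 0.06 rad), untouched by the fingers, which still squeeze handle and lever (over 3 N each) (value of joint leg between 0.042 and 0.048 m and value of joint lever below 0.06 rad and x of carton in the frame of pocket between -0.0045 and 0.0045 m and y of carton in the frame of pocket between -0.004 and 0.004 m and z of carton in the frame of pocket between -0.003 and 0.003 m and angle between carton's own z axis and vertical below 0.05 rad and angle between the y axis of carton and the y axis of jig, either way round below 0.06 rad and contact force between the fingers and leg above 3 N and contact force between the fingers and lever above 3 N and contact force between pad and carton above 0.5 N and contact force between the fingers and carton below 0.1 N and linear speed of carton below 0.02 m/s); the arm keeps its last pose, push and grip.
It fails at once if the carton is dropped or thrown (linear speed of carton above 0.7 m/s and contact force between the fingers and carton below 0.1 N).
It fails at once if the carton is crushed by the leg (over 60 N) (contact force between pad and carton above 60 N).
It fails at once if a bystander is pushed aside by more than 3 cm (distance of any of tape_clear, stapler, marker from where it was at the start of the episode above 0.03 m).
It also fails if it takes over 54 s, if anything falls off the work surface, if the arm or the gripper's body presses on something with over 40 N, if the wrist force passes 120 N, or if a joint passes its speed limit or range.

## Working session

There is one attempt and no reset: what is moved stays moved. The work goes in short steps, Python scripts to look and compute and a tool call to move; the robot and the scene stay as the last step left them, time stands still between calls to the robot, and variables do not carry over. Pictures are saved under pics/ and viewed, at most 10 in all, crops included, and the job is handed in when it is done.

Besides the shell and the picture viewer there is one more tool, called after "Call:" by a JSON object that holds its "fn" and its "kwargs". send_rows: Moves the arm, as the interface text tells. Its arguments: {"type":"object","properties":{"motion":{"type":"string"},"claw":{"type":"number"},"force":{"type":"number"}},"required":["motion"]}

```bash
mkdir -p pics; cat > h.py <<'E'
import numpy as np, cv2
from plant import arm
def world(c, uv=None):
    d=c["depth"]; v,u=np.mgrid[0:480,0:640]
    p=np.stack([(u-c["cx"])/c["fx"]*d,(v-c["cy"])/c["fy"]*d,d],-1)
    return p@np.array(c["rotation"]).T+np.array(c["xyz"])
E
python3 - <<'E'
from h import *
s=arm.get_state();print(s)
for n in("top","scene"):
    c=arm.read_camera(n);cv2.imwrite(f"pics/{n}0.png",c["color"][...,::-1]);np.savez(f"{n}0.npz",**{k:np.array(v) for k,v in c.items()})
    print(n,c["xyz"],np.round(c["rotation"],3).tolist(),c["fx"],c["cx"],c["cy"])
    for t in("carton","jig","leg","handle_mid","lever","pad","lever_tip","flange_back","tape_clear","stapler","marker"):
        print(t,[(np.round(r["at"]).tolist(),round(r["score"],2)) for r in arm.find_in(t,n)])
E
```

```text
{'time_s': 0.0, 'joint_pos': array([63.62130711, 24.93685325,  1.43130107, 90.18960217, -0.66544535,
       64.97291522, -4.30134208]), 'joint_vel': array([ 0.03976207,  0.05523479,  0.03788601,  0.0047201 , -0.10802643,
        0.01129799,  0.05063277]), 'effort': array([-1.34574805e-06, -6.67848873e+01,  9.84908268e-01, -3.14464116e+01,
       -6.04780577e-02,  4.26665065e-02,  1.26370765e-04]), 'tool_pos': array([ 218.64661601, -584.95697245,  225.93732643]), 'orientation': array([[ 9.36690758e-01,  3.50157050e-01, -6.80709917e-04],
       [ 3.50157686e-01, -9.36689667e-01,  1.43595552e-03],
       [-1.34803996e-04, -1.58340208e-03, -9.99998737e-01]]), 'force': array([ 0.17205653,  0.27714471, -0.07490701]), 'wrist_torque': array([-0.02530535, -0.04716352,  0.0155501 ]), 'gripper_force': 0.0, 'grip_width': 91.88103261797573}
top [  79.91138905  -58.80412049 1114.48706066] [[0.214, -0.89, 0.403], [-0.977, -0.194, 0.09], [-0.002, -0.413, -0.911]] 471.9909375805937 323.77441153309724 239.5437506721523
carton [([490.0, 198.0, 34.0], 0.84), ([549.0, 339.0, 43.0], 0.77), ([370.0, 396.0,
[... 277 characters left out ...]
.0, 46.0], 0.74)]
stapler [([517.0, 471.0, 48.0], 0.85)]
marker [([665.0, 278.0, 16.0], 0.53)]
scene [-613.6237067   594.70742008  718.82890246] [[-0.411, -0.425, 0.806], [-0.911, 0.171, -0.375], [0.021, -0.889, -0.458]] 497.0539847669336 311.47360302969116 242.9130710836827
carton [([356.0, 402.0, 34.0], 0.91), ([481.0, 196.0, 32.0], 0.89), ([535.0, 348.0, 43.0], 0.58)]
jig []
leg [([651.0, -11.0, 40.0], 0.52)]
handle_mid [([657.0, 2.0, 39.0], 0.58)]
lever []
pad [([558.0, 1.0, 37.0], 0.41)]
lever_tip [([662.0, 273.0, 15.0], 0.25)]
flange_back [([657.0, -5.0, 35.0], 0.61)]
tape_clear [([566.0, -328.0, 39.0], 0.55)]
stapler [([518.0, 478.0, 32.0], 0.64)]
marker [([661.0, 269.0, 16.0], 0.72)]
```

View pics/top0.png

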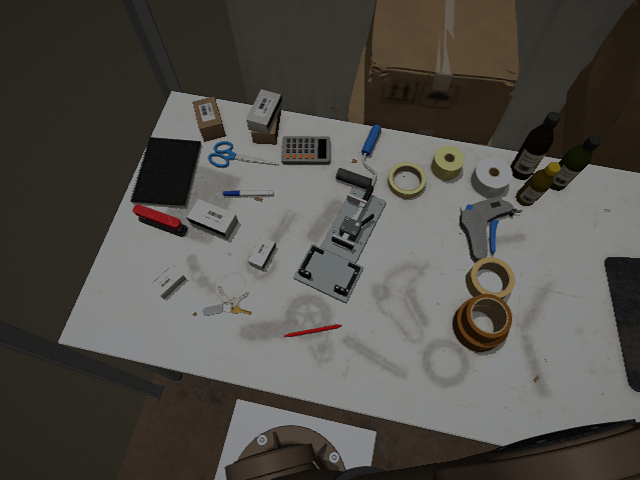

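```bash
python3 - <<'E'
from h import *
c=dict(np.load("top0.npz"));P=world(c)
for r in arm.cut_out("carton","top"):
    m=r["pixels"];p=P[m];p=p[c["depth"][m]>0];z=np.percentile(p[:,2],90)
    t=p[abs(p[:,2]-z)<6];print(r["score"],"top z",z,np.median(t[:,2]),np.argwhere(m).mean(0)[::-1],cv2.minAreaRect(t[:,:2].astype(np.float32)))
for r in arm.cut_out("jig","top")+arm.cut_out("leg","top")+arm.cut_out("lever","top")+arm.cut_out("pad","top"):
    m=r["pixels"];p=P[m];print(r["score"],m.sum(),np.percentile(p[:,2],[5,50,95]),cv2.minAreaRect(p[:,:2].astype(np.float32)))
i=c["color"][...,::-1]
cv2.imwrite("pics/crop0.png",cv2.resize(i[130:370,160:480],(800,600),interpolation=cv2.INTER_CUBIC))
E
```

```text
0.83 top z 48.668289156909985 46.33994386946267 [212.31691297 218.79310345] ((556.5342407226562, 342.9001159667969), (110.56746673583984, 61.65614700317383), 78.56990814208984)
0.75 top z 33.32652642015732 31.02820782951676 [167.09313725 281.36601307] ((372.72998046875, 399.7193603515625), (43.273441314697266, 72.50267028808594), 62.10814666748047)
0.63 top z 33.19841032799222 31.048311085734667 [261.62318841 252.29710145] ((495.2225036621094, 194.77236938476562), (40.81898498535156, 73.90823364257812), 76.95989227294922)
0.71 888 [ 3.02702273 46.70596311 52.74667377] ((349.15478515625, 235.36598205566406), (793.2239990234375, 83.11395263671875), 53.514862060546875)
0.63 4923 [ 7.53026523 12.18587636 48.02810348] ((410.66717529296875, 16.89446258544922), (177.32691955566406, 655.0374145507812), 87.74337768554688)
0.82 636 [10.06936494 40.20687638 47.10886477] ((410.1286315917969, -12.00247573852539), (662.155517578125, 80.53129577636719), 1.132543683052063)
0.29 4917 [ 7.63756694 12.20486038 48.02198108] ((410.17999267578125, 15.646675109863281), (174.15951538085938, 654.331298828125), 87.79903411865234)
0.65 27 [36.88841425 40.73520636 46.03871012] ((633.7418212890625, -47.498443603515625), (4.9091715812683105, 27.763301849365234), 47.079002380371094)
```

View pics/crop0.png

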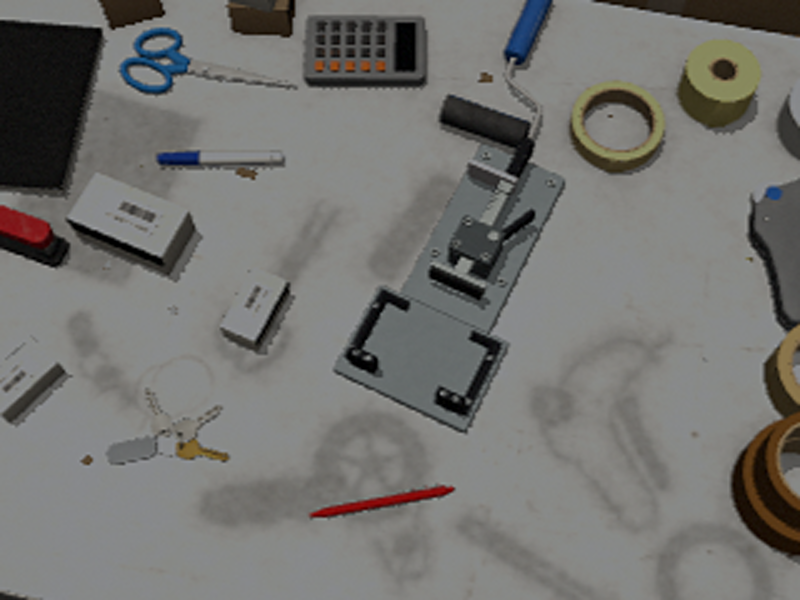

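```bash
python3 - <<'E'
from h import *
from scipy.optimize import minimize
for n in("top","scene"):
    c=dict(np.load(n+"0.npz"));P=world(c);ok=c["depth"]>0
    x,y,z=P[...,0],P[...,1],P[...,2]
    # table level
    m=ok&(abs(x-450)<60)&(abs(y-90)<20);print(n,"table",np.median(z[m]))
    roi=ok&(x>420)&(x<760)&(abs(y)<110)
    pl=roi&(z>6.5)&(z<14); print("plate",cv2.minAreaRect(P[pl][:,:2].astype(np.float32)),pl.sum(),np.median(z[pl]))
    # handle/flange/guide heights
    hi=roi&(z>30)&(z<60)
    np.savez(n+"_hi.npz",p=P[hi],uv=np.argwhere(hi))
    # carton
    q=ok&(abs(x-555)<90)&(abs(y-345)<90)&(abs(z-45)<7)
    print("carton",cv2.minAreaRect(P[q][:,:2].astype(np.float32)),np.median(P[q],0),q.sum())
c=dict(np.load("top0.npz"));P=world(c);i=c["color"][...,::-1]
# orthographic render of jig area: 2.0px/mm, x up
import scipy.ndimage as nd
def ortho(c,P,zz,x0,x1,y0,y1,s):
    R=np.array(c["rotation"]);t=np.array(c["xyz"])
    X,Y=np.meshgrid(np.arange(x1,x0,-1/s),np.arange(y1,y0,-1/s),indexing="ij")
    q=(np.stack([X,Y,np.full_like(X,zz)],-1)-t)@R
    return cv2.remap(c["color"][...,::-1],(q[...,0]/q[...,2]*c["fx"]+c["cx"]).astype(np.float32),(q[...,1]/q[...,2]*c["fy"]+c["cy"]).astype(np.float32),cv2.INTER_CUBIC)
o=ortho(c,P,42,440,740,-100,100,2)
c2=dict(np.load("scene0.npz"));o2=ortho(c2,None,42,440,740,-100,100,2)
cv2.imwrite("pics/ortho0.png",np.hstack([o,o2]))
E
```

```text
top table 2.9112106284728725
plate ((590.4775390625, 2.3776931762695312), (215.3328857421875, 340.25030517578125), 89.39598083496094) 3184 10.82044276220995
carton ((542.32080078125, 360.6734924316406), (141.30479431152344, 98.3205337524414), 79.929443359375) [552.84608311 347.0252352   46.25295438] 1032
scene table -0.342797648520218
plate ((601.3264770507812, 4.5861053466796875), (165.90118408203125, 347.15185546875), 78.7591323852539) 1178 9.992164669866895
carton ((554.1094970703125, 361.6561584472656), (92.15880584716797, 154.23280334472656), 6.255598068237305) [547.00876241 352.214405    44.84687278] 605
```

The carton meant is the one at top pixel (212,219): its top measures 110 x 61 mm at a height of about 46. The others, at (262,254), (167,281) and (264,110, standing on the brown carton), are smaller or stacked. The enlarged crop confirms it at crop (132,222), lying flat and alone. A paint roller lies just behind the handle at crop (485,115).

View pics/ortho0.png

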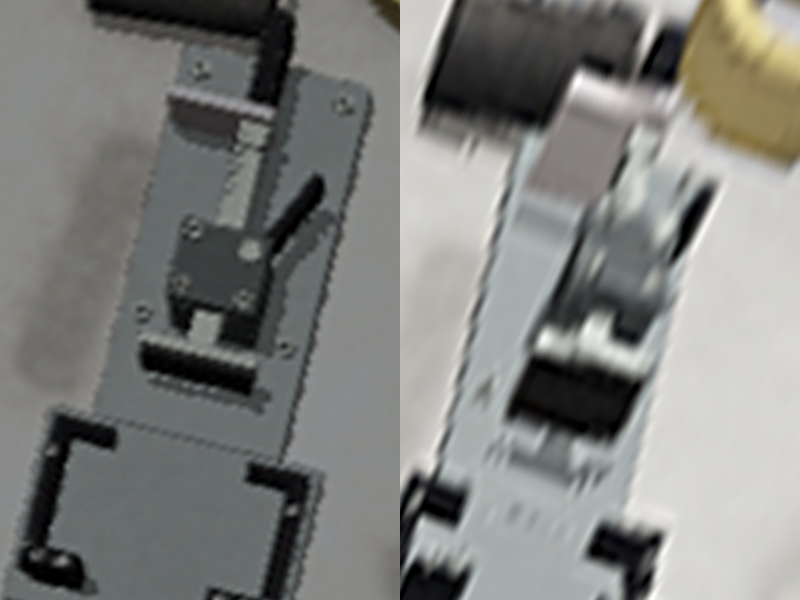

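```bash
cat > fit.py <<'E'
from h import *
from scipy.optimize import minimize
def fitrect(P,ok,zlo,zhi,c0,L,W,th0,pad=25):
    # fit a rectangle LxW to points: maximise inside minus outside
    x,y,z=P[...,0],P[...,1],P[...,2]
    m=ok&(z>zlo)&(z<zhi)&(np.hypot(x-c0[0],y-c0[1])<np.hypot(L,W)/2+pad)
    p=P[m][:,:2]
    def f(v):
        d=p-v[:2];cs,sn=np.cos(v[2]),np.sin(v[2])
        a=d@[cs,sn];b=d@[-sn,cs]
        e=np.maximum(0,abs(a)-L/2)+np.maximum(0,abs(b)-W/2)
        return np.minimum(e,8).sum()
    best=min((minimize(f,[c0[0]+i,c0[1]+j,th0+k],method="Nelder-Mead",options=dict(xatol=1e-3,fatol=1e-2)) for i in(-6,0,6) for j in(-6,0,6) for k in(-.1,0,.1)),key=lambda r:r.fun)
    return best.x,best.fun,len(p)
E
python3 - <<'E'
from fit import *
for n in("top","scene"):
    c=dict(np.load(n+"0.npz"));P=world(c);ok=c["depth"]>0
    z=P[...,2]
    v,f,k=fitrect(P,ok,36,56,(553,345),108,59,np.radians(78));print(n,"carton",v[:2],np.degrees(v[2]),f,k)
    # pocket plate
    hi=np.load(n+"_hi.npz")["p"]
    bins=[(a,len(hi[(hi[:,0]>a)&(hi[:,0]<a+10)]),np.round(np.percentile(hi[(hi[:,0]>a)&(hi[:,0]<a+10)][:,1],[2,50,98])) ,np.round(np.median(hi[(hi[:,0]>a)&(hi[:,0]<a+10)][:,2]),0)) for a in range(420,760,10) if ((hi[:,0]>a)&(hi[:,0]<a+10)).sum()>2]
    print(bins)
E
```

```text
top carton [556.69701542 342.90282113] 78.40470655159791 429.69949693747037 1028
[(430, 38, array([-29., -19.,  -3.]), np.float64(40.0)), (440, 17, array([-28., -12.,  -3.]), np.float64(40.0)), (450, 25, array([63., 71., 89.]), np.float64(40.0)), (460, 33, array([62., 79., 88.]), np.float64(41.0)), (550, 72, array([-26., -10.,  18.]), np.float64(42.0)), (560, 71, array([-16.,  12.,  31.]), np.float64(43.0)), (570, 35, array([-27.,  -2.,  30.]), np.float64(41.0)), (580, 88, array([-27.,  -7.,  14.]), np.float64(47.0)), (590, 71, array([-30.,  -8.,  16.]), np.float64(50.0)), (600, 68, array([-32.,  -9.,  13.]), np.float64(50.0)), (610, 72, array([-36., -12.,  10.]), np.float64(51.0)), (620, 38, array([-44., -16.,   9.]), np.float64(44.0)), (630, 39, array([-53., -22., -10.]), np.float64(40.0)), (640, 41, array([-61., -27., -13.]), np.float64(40.0)), (650, 21, array([-59., -22., -14.]), np.float64(41.0)), (660, 22, array([-31., -24., -16.]), np.float64(40.0)), (670, 26, array([-35., -27., -18.]), np.float64(40.0)), (680, 82, array([-36., -11.,  12.]), np.float64(44.0)), (690, 31, array(
[... 1090 characters left out ...]
  -3.,  10.]), np.float64(48.0)), (630, 5, array([-51., -47., -43.]), np.float64(39.0)), (640, 10, array([-59., -51., -17.]), np.float64(39.0)), (650, 7, array([-54., -19., -15.]), np.float64(40.0)), (660, 10, array([-29., -19., -15.]), np.float64(38.0)), (670, 16, array([-34., -27.,  -6.]), np.float64(40.0)), (680, 40, array([-33., -12.,   8.]), np.float64(40.0)), (690, 27, array([-32.,   8.,  16.]), np.float64(37.0)), (700, 9, array([-39., -30.,  13.]), np.float64(42.0)), (710, 8, array([-38., -32., -28.]), np.float64(42.0)), (720, 10, array([-44., -35., -30.]), np.float64(42.0)), (740, 7, array([-31., -20.,  18.]), np.float64(33.0)), (750, 23, array([-30.,   2.,  53.]), np.float64(32.0))]
```

```bash
cat > jigfit.py <<'E'
from h import *
from scipy.optimize import differential_evolution
import sys
names="x y th dz xp w1 x2 w2 gx0 gx1 gw lev t rw".split()
def boxes(d):
    t=d["t"];B=[(-152,d["xp"],-d["w1"],d["w1"],0,10),(d["xp"],d["x2"],-d["w2"],d["w2"],0,10),(d["gx0"],d["gx1"],-d["gw"],d["gw"],10,49),
     (-160,-110,-7,7,22,42),(-110,-103,-46,9,16,46),(-103,15,-6,6,26,38),(12,23.5,-29,29,21,43)]
    for s in(1,-1):
        f=lambda a,b:tuple(sorted((s*a,s*b)))
        B+=[(127,127+t,*f(33,57+t),10,40),(62,127,*f(57,57+d["rw"]),10,20),(62-t,62,*f(35,57+t),10,19)]
    return B
def cast(o,r,B):
    best=np.full(len(r),1e9)
    for b in B:
        lo=(np.array(b[0::2])-o)/r;hi=(np.array(b[1::2])-o)/r
        t0=np.minimum(lo,hi).max(1);t1=np.maximum(lo,hi).min(1)
        best=np.where((t0<t1)&(t0<best),t0,best)
    return best
def setup(n):
    c=dict(np.load(n+"0.npz"));P=world(c)
    m=(c["depth"]>0)&(P[...,0]>400)&(P[...,0]<725)&(abs(P[...,1]-0)<110)
    v,u=np.nonzero(m)
    r=np.stack([(u-c["cx"])/c["fx"],(v-c["cy"])/c["fy"],np.ones(len(u))],1)@np.array(c["rotation"]).T
    return np.array(c["xyz"]),r,c["depth"][m],(u,v)
def resid(v,cam):
    d=dict(zip(names,v));o,r,D=cam[:3];cs,sn=np.cos(d["th"]),np.sin(d["th"])
    R=np.array([[cs,-sn,0],[sn,cs,0],[0,0,1]]) # jig->world
    O=(o-[d["x"],d["y"],d["dz"]])@R;r2=r@R+1e-9
    t=np.minimum(cast(O,r2,boxes(d)),-O[2]/r2[:,2])
    a=np.radians(0);l=d["lev"];cl,sl=np.cos(-l),np.sin(-l)
    L=np.array([[cl,-sl,0],[sl,cl,0],[0,0,1]])
    t=np.minimum(t,cast((O-[-35,15,0])@L,r2@L+1e-9,[(-56,-6,-3.5,3.5,23,41)]))
    return t-D
if __name__=="__main__":
    cams={n:setup(n) for n in("top","scene")}
    bd=[(565,600),(-25,10),(np.radians(160),np.radians(175)),(-4,5),(30,65),(35,60),(125,150),(57,75),(-50,-20),(-15,10),(15,30),(.4,.52),(4,12),(4,12)]
    def run(cs):
        f=lambda v:sum(np.minimum(abs(resid(v,c)),12).mean() for c in cs)
        r=differential_evolution(f,bd,maxiter=150,popsize=6,seed=1,tol=1e-6,polish=False);return r
    for k in(["top"],["scene"]):
        r=run([cams[n] for n in k]);print(k,round(r.fun,2),{a:round(float(b),3) for a,b in zip(names,r.x)},np.degrees(r.x[2]))
E
time python3 jigfit.py
```

```text
['top'] 2.02 {'x': 579.143, 'y': -2.162, 'th': 2.897, 'dz': 1.042, 'xp': 46.799, 'w1': 49.682, 'x2': 149.335, 'w2': 72.532, 'gx0': -44.74, 'gx1': -5.437, 'gw': 23.09, 'lev': 0.428, 't': 9.011, 'rw': 10.253} 166.00290662155814
['scene'] 7.01 {'x': 580.894, 'y': -1.509, 'th': 2.901, 'dz': -0.027, 'xp': 46.128, 'w1': 49.1, 'x2': 148.76, 'w2': 72.557, 'gx0': -45.075, 'gx1': -5.528, 'gw': 21.356, 'lev': 0.447, 't': 8.522, 'rw': 10.076} 166.21397708222653
real	4m28.983s
user	4m27.654s
sys	0m0.160s
```

The fits from the two cameras agree to 2 mm: jig origin about (580.0, -1.8) at 166.1°, lever about 0.44 rad, carton about (556.4, 343.9) with its long axis at 78.2°. I'll start moving towards the carton.

Call:
{"fn": "send_rows", "kwargs": {"motion": "0.416 -0.309 0 0 0 -20; 0.416 -0.309 0 0 0 -20; 0.416 -0.309 0 0 0 -20; 0.416 -0.309 0 0 0 -20; 0.416 -0.309 0 0 0 -20; 0.416 -0.309 0 0 0 -20; 0.416 -0.309 0 0 0 -20; 0.416 -0.309 0 0 0 -20; 0.416 -0.309 0 0 0 -20; 0.416 -0.309 0 0 0 -20; 0.6415 -0.7525 0.08 0 0 -57.7; 0.6415 -0.7525 0.08 0 0 -57.7; 0.6415 -0.7525 0.08 0 0 -57.7; 0.6415 -0.7525 0.08 0 0 -57.7; 0.6415 -0.7525 0.08 0 0 -57.7; 0.6415 -0.7525 0.08 0 0 -57.7; 0.6415 -0.7525 0.08 0 0 -57.7; 0.6415 -0.7525 0.08 0 0 -57.7; 0.6415 -0.7525 0.08 0 0 -57.7; 0.6415 -0.7525 0.08 0 0 -57.7", "claw": 0.0918, "force": 20}}

```text
time_s: 3.45
tool_pos: [554.0, 326.2, 149.5]
orientation: [[0.205, 0.979, 0.0], [0.979, -0.205, -0.0], [-0.0, 0.0, -1.0]]
force: [1.1, -0.8, 0.4]
grip_width: 92.1
gripper_force: 0.0
```

Call:
{"fn": "send_rows", "kwargs": {"motion": "0.018 -0.001 0.04 0 0 0; 0.018 -0.001 0.08 0 0 0; 0.018 -0.001 0.08 0 0 0; 0.018 -0.001 0.08 0 0 0; 0.018 -0.001 0.08 0 0 0"}}

```text
time_s: 3.95
tool_pos: [557.9, 342.3, 72.2]
orientation: [[0.206, 0.979, 0.003], [0.979, -0.206, 0.002], [0.002, 0.002, -1.0]]
force: [0.9, 0.2, -0.0]
grip_width: 91.8
gripper_force: 0.0
```

```bash
python3 - <<'E'
from h import *
s=arm.get_state();print(s["tool_pos"],s["orientation"].tolist())
E
```

```text
[557.85797004 342.33382746  72.21058611] [[0.2057450396762147, 0.9786020006820049, 0.00266512847909623], [0.9786034698202819, -0.20574954452548927, 0.0015407086869383643], [0.002056089574181974, 0.0022911108072367708, -0.99999526164224]]
```

Call:
{"fn": "send_rows", "kwargs": {"motion": "0.001 -0.002 0.03 0 0 0; 0.001 -0.002 0.055 0 0 0; 0.001 -0.002 0.06 0 0 0; 0.001 -0.002 0.06 0 0 0; 0.001 -0.002 0.06 0 0 0"}}

```text
time_s: 4.45
tool_pos: [555.9, 344.2, 12.0]
orientation: [[0.205, 0.979, 0.002], [0.979, -0.205, 0.002], [0.002, 0.002, -1.0]]
force: [-0.7, 0.5, 0.1]
grip_width: 91.7
gripper_force: 0.0
```

Call:
{"fn": "send_rows", "kwargs": {"motion": "0 0 0 0 0 0; 0 0 0 0 0 0; 0 0 0 0 0 0; 0 0 0 0 0 0; 0 0 0 0 0 0; 0 0 0 0 0 0; 0 0 0 0 0 0; 0 0 0 0 0 0", "claw": 0.05, "force": 20}}

```text
time_s: 5.25
tool_pos: [555.5, 343.5, 10.2]
orientation: [[0.205, 0.979, 0.001], [0.979, -0.205, 0.0], [0.0, 0.001, -1.0]]
force: [4.6, -1.3, 5.3]
grip_width: 60.1
gripper_force: 20.0
```

Call:
{"fn": "send_rows", "kwargs": {"motion": "0 0 -0.02 0 0 0; 0 0 -0.05 0 0 0; 0 0 -0.08 0 0 0; 0 0 -0.08 0 0 0; -0.03 0 -0.08 0 0 2.1; -0.07 0 -0.08 0 0 2.1; -0.11 0 -0.08 0 0 2.1; -0.15 0 -0.08 0 0 2.1; -0.19 0 -0.08 0 0 2.1; -0.23 0 -0.08 0 0 2.1; -0.27 0 -0.08 0 0 2.1; -0.3 0 -0.08 0 0 2.1; -0.32 0 -0.08 0 0 2.1; -0.33 0 -0.08 0 0 2.1; -0.33 0 -0.08 0 0 2.1; -0.33 0 -0.08 0 0 2.1; -0.33 0 -0.08 0 0 2.1"}}

```text
time_s: 6.95
tool_pos: [487.4, 22.2, 89.7]
orientation: [[0.238, 0.971, 0.0], [0.971, -0.238, 0.001], [0.001, -0.0, -1.0]]
force: [-0.3, -0.2, -2.2]
grip_width: 60.0
gripper_force: 20.0
```

```bash
python3 - <<'E'
from fit import *
s=arm.get_state();print(s["tool_pos"],s["orientation"].tolist(),s["grip_width"],s["force"])
for n in("top","scene"):
    c=arm.read_camera(n);cv2.imwrite(f"pics/{n}1.png",c["color"][...,::-1]);np.savez(f"{n}1.npz",**{k:np.array(v) for k,v in c.items()})
    P=world(c);ok=c["depth"]>0
    for r in arm.cut_out("carton","%s"%n):
        m=r["pixels"];p=P[m&ok]
        print(n,r["score"],m.sum(),np.median(p,0),np.percentile(p[:,2],[5,50,95]),cv2.minAreaRect(p[:,:2].astype(np.float32)))
a=cv2.imread("pics/top1.png")[180:380,220:440];b=cv2.imread("pics/scene1.png")
cv2.imwrite("pics/hand1.png",np.hstack([cv2.resize(a,(400,364)),cv2.resize(b,(400,364))]))
E
```

```text
[487.36806705  22.24208999  89.71352914] [[0.23829071202298086, 0.9711938685616932, 7.894145551869212e-05], [0.9711934516131722, -0.23829068375458465, 0.0009108125304798497], [0.0009033865584233508, -0.00014037074174698598, -0.9999995820943028]] 60.00856905423953 [-0.2852581  -0.22000321 -2.18348812]
top 0.82 574 [490.82089763 192.8150261   30.27161178] [ 3.97964667 30.27161178 34.27068972] ((501.4251403808594, 199.02284240722656), (51.89107894897461, 85.18357849121094), 78.34313201904297)
scene 0.93 572 [358.68539386 403.97258033  27.9022936 ] [ 1.57175744 27.9022936  31.57170716] ((387.3690185546875, 392.77313232421875), (41.64331817626953, 110.86968231201172), 60.04157638549805)
scene 0.74 342 [473.63870658 199.50135469  28.04691649] [ 4.12026485 28.04691649 31.66754285] ((494.1494140625, 192.1676788330078), (48.5749626159668, 79.28357696533203), 77.61410522460938)
scene 0.65 606 [464.83969787  50.86488234 108.4099947 ] [ 84.20369273 108.4099947  125.88792788] ((485.609619140625, 24.31201171875), (110.82949829101562, 68.69951629638672), 76.44487762451172)
```

View pics/hand1.png

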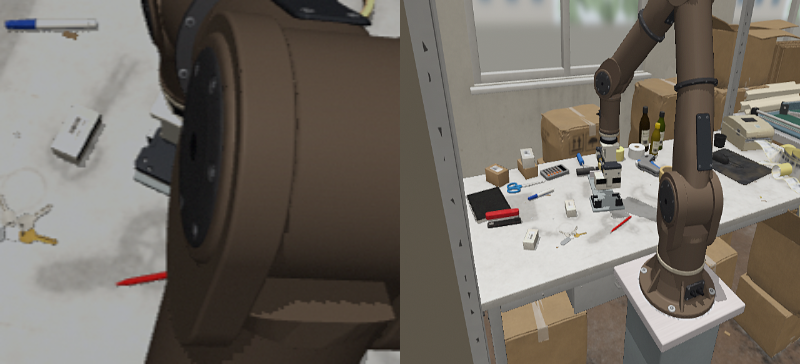

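Scene pixels show the carton level in the gripper just above the pocket; the top view is hidden by the arm. Visual and kinematic estimates agree on a correction of about -2 mm along tool x and +1 mm along tool y.

Call:
{"fn": "send_rows", "kwargs": {"motion": "-0.002 0.001 0 0 0 0; -0.002 0.001 0.015 0 0 0; -0.002 0.001 0.03 0 0 0; -0.002 0.001 0.045 0 0 0; -0.002 0.001 0.052 0 0 0; -0.002 0.001 0.056 0 0 0; -0.002 0.001 0.06 0 0 0; -0.002 0.001 0.063 0 0 0; -0.002 0.001 0.063 0 0 0"}}

```text
time_s: 8.05
tool_pos: [487.7, 18.3, 26.8]
orientation: [[0.24, 0.971, 0.0], [0.971, -0.24, -0.0], [-0.0, 0.0, -1.0]]
force: [-0.2, -0.7, -2.0]
grip_width: 60.1
gripper_force: 20.0
```

```bash
python3 - <<'E'
from h import *
for i in range(4):
    s=arm.get_state();print(s["time_s"],s["tool_pos"],s["force"])
    if i<3: c=arm.read_camera("scene")
P=world(c);ok=c["depth"]>0
for r in arm.cut_out("carton","scene"):
        m=r["pixels"];p=P[m&ok]
        print(r["score"],m.sum(),np.median(p,0),cv2.minAreaRect(p[:,:2].astype(np.float32)))
E
```

```text
8.05 [487.74650111  18.31940537  26.84029277] [-0.16938199 -0.7462796  -2.0188087 ]
8.1 [487.74586948  18.32373045  26.95989662] [ 1.29796831  0.41365458 -3.20375652]
8.15 [487.87008239  18.37468255  27.07281598] [-0.25774991 -0.4688744  -2.28474435]
8.2 [487.89393833  18.37151775  27.10416075] [ 0.27921553  0.85291128 -2.69103091]
0.95 520 [357.02277439 404.42689929  28.14343929] ((372.5522155761719, 401.2615661621094), (40.068748474121094, 78.16093444824219), 61.94072723388672)
0.76 350 [474.61953747 199.82643038  27.93703331] ((495.90643310546875, 195.67626953125), (40.566070556640625, 80.59480285644531), 77.94904327392578)
0.72 486 [466.2588258   49.34751712  49.55348094] ((478.4242248535156, 39.305091857910156), (103.73664855957031, 104.90336608886719), 16.941387176513672)
```

Call:
{"fn": "send_rows", "kwargs": {"motion": "0.001 0 0 0 0 0; 0.001 0 0.002 0 0 0; 0.001 0 0.004 0 0 0; 0.001 0 0.005 0 0 0; 0.001 0 0.006 0 0 0; 0.001 0 0.006 0 0 0"}}

```text
time_s: 8.85
tool_pos: [487.8, 19.3, 20.6]
orientation: [[0.24, 0.971, -0.0], [0.971, -0.24, -0.0], [-0.0, -0.0, -1.0]]
force: [0.4, -0.6, -3.0]
grip_width: 60.1
gripper_force: 20.0
```

Call:
{"fn": "send_rows", "kwargs": {"motion": "0 0 0.001 0 0 0; 0 0 0.001 0 0 0; 0 0 0.001 0 0 0"}}

```text
time_s: 9.15
tool_pos: [487.9, 19.3, 20.1]
orientation: [[0.24, 0.971, 0.0], [0.971, -0.24, -0.0], [-0.0, 0.0, -1.0]]
force: [-2.5, 0.2, 4.0]
grip_width: 59.7
gripper_force: 20.0
```

The carton is down on the floor of the pocket (the vertical force reversed at the expected height), so I'll release it.

Call:
{"fn": "send_rows", "kwargs": {"motion": "0 0 0 0 0 0; 0 0 0 0 0 0; 0 0 0 0 0 0; 0 0 0 0 0 0; 0 0 0 0 0 0; 0 0 -0.02 0 0 0; 0 0 -0.06 0 0 0; 0 0 -0.1 0 0 0; 0 0 -0.14 0 0 0; 0 0 -0.18 0 0 0; 0 0 -0.18 0 0 0; 0 0 -0.18 0 0 0", "claw": 0.076}}

```text
time_s: 10.35
tool_pos: [488.4, 19.2, 200.5]
orientation: [[0.241, 0.971, 0.002], [0.971, -0.241, -0.0], [0.0, 0.002, -1.0]]
force: [0.1, -0.3, -0.5]
grip_width: 76.1
gripper_force: 0.0
```

```bash
python3 - <<'E'
from fit import *
s=arm.get_state();print(s["tool_pos"],s["force"],s["grip_width"])
for n in("scene",):
    c=arm.read_camera(n)
    P=world(c);ok=c["depth"]>0
    v,f,k=fitrect(P,ok,47,62,(489,21),108,59,np.radians(76));print(v[:2],np.degrees(v[2]),f,k)
    i=c["color"][...,::-1]
    q=(np.array([520,15,40])-c["xyz"])@np.array(c["rotation"]);u=int(q[0]/q[2]*c["fx"]+c["cx"]);w=int(q[1]/q[2]*c["fy"]+c["cy"]);print(u,w)
    cv2.imwrite("pics/placed.png",cv2.resize(i[w-60:w+60,u-80:u+80],(800,600),interpolation=cv2.INTER_CUBIC))
E
```

```text
[488.38874315  19.20472821 200.51032623] [ 0.05229558 -0.34142022 -0.47165765] 76.0997725192994
[485.43585318  22.78272325] 75.90898321314718 75.09133121441549 480
327 250
```

View pics/placed.png

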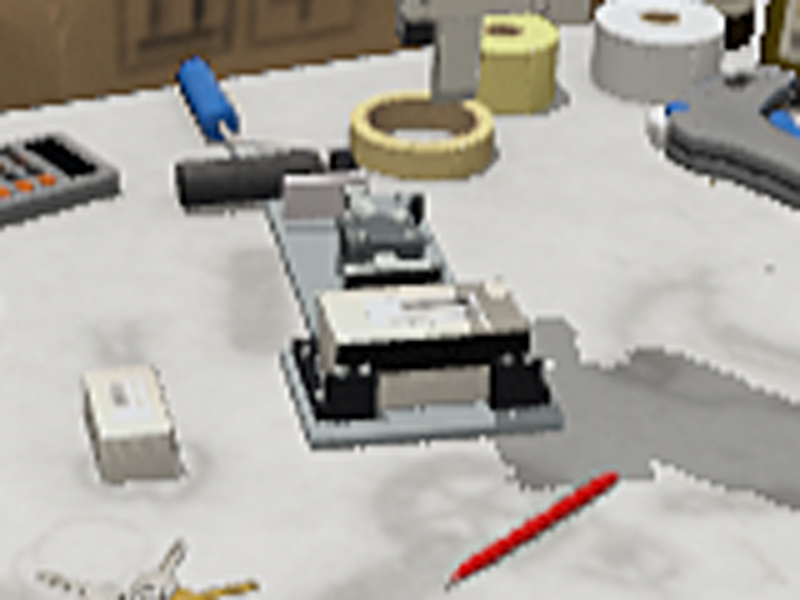

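The carton stands level and square in the pocket (crop about (420,340)), the lever is still open at (415,205), and nothing else has moved. Next: check clearance round the handle and compute the approach.

```bash
cat > jg.py <<'E'
from h import *
O=np.array([580.0,-1.8]);th=np.radians(166.1)
X=np.array([np.cos(th),np.sin(th)]);Y=np.array([-X[1],X[0]])
def tojig(p): d=np.asarray(p)[...,:2]-O; return np.stack([d@X,d@Y],-1)
def go(jx,jy,z,s=None):
    s=s or arm.get_state(); d=np.r_[O+jx*X+jy*Y,z]-s["tool_pos"]; return s["orientation"].T@d
E
python3 - <<'E'
from jg import *
s=arm.get_state();print(s["joint_pos"])
c=dict(np.load("top0.npz"));P=world(c)[c["depth"]>0];P=P[(P[:,2]>15)&(P[:,2]<150)];j=tojig(P)
for nm,lo,hi in(("-f",-36,-8),("+f",53,82)):
    m=(j[:,1]>lo)&(j[:,1]<hi)&(j[:,0]<-60)&(j[:,0]>-230);q=np.c_[j[m],P[m][:,2]]
    print(nm,np.round(q[np.argsort(-q[:,0])][::max(1,len(q)//25)]).astype(int).tolist())
m=(abs(j[:,0]+125)<45)&(abs(j[:,1]-23)<100);print("body max z",P[m][:,2].max())
c=arm.read_camera("top");print(c["depth"][100,100]); cv2.imwrite("pics/top2.png",c["color"][...,::-1])
print("shift to jig(-125.5,23,z120):",go(-125.5,23,120), "orient deg of tool x",np.degrees(np.arctan2(*s["orientation"][[1,0],0])))
E
```

```text
[ 16.91162192  16.96217088 -31.44213548 108.88845322  10.48072948
  56.9920351  -33.08478885]
-f [[-101, -25, 37], [-102, -20, 44], [-102, -22, 21], [-102, -13, 22], [-103, -22, 29], [-104, -27, 46], [-104, -12, 36], [-105, -19, 46], [-106, -34, 48], [-110, -9, 44], [-157, -23, 19], [-158, -33, 20], [-160, -27, 17], [-161, -29, 30], [-162, -14, 28], [-163, -33, 28], [-165, -11, 36], [-167, -26, 32], [-169, -24, 31], [-171, -16, 34], [-174, -31, 29], [-177, -15, 31], [-179, -34, 30], [-182, -26, 31], [-186, -10, 22], [-213, -12, 17], [-219, -16, 20], [-223, -35, 17]]
+f [[-181, 76, 24], [-182, 71, 19], [-183, 67, 21], [-184, 73, 19], [-184, 80, 29], [-184, 79, 18], [-184, 61, 24], [-184, 81, 19], [-184, 65, 17], [-185, 78, 21], [-185, 77, 25], [-186, 66, 21], [-186, 65, 30], [-186, 61, 16], [-186, 68, 27], [-187, 76, 27], [-187, 70, 27], [-189, 56, 24], [-189, 75, 28], [-189, 81, 27], [-189, 78, 25], [-190, 63, 28], [-191, 55, 25], [-191, 74, 29], [-192, 60, 27], [-192, 66, 26], [-193, 69, 23], [-193, 80, 24], [-194, 68, 25], [-195, 79, 26], [-196, 76, 23], [-197, 61, 26], [-199, 54, 23], [-200, 54, 26]]
body max z 51.18432723797264
1172.8073
shift to jig(-125.5,23,z120): [-20.81514626 220.75864193  78.47008707] orient deg of tool x 76.08164765234832
```

Call:
{"fn": "send_rows", "kwargs": {"motion": "-0.021 0.221 0.05 0 0 90; -0.021 0.221 0.05 0 0 90; -0.021 0.221 0.05 0 0 90; -0.021 0.221 0.05 0 0 90; -0.021 0.221 0.05 0 0 90; -0.021 0.221 0.05 0 0 90; -0.021 0.221 0.05 0 0 90; -0.021 0.221 0.05 0 0 90; -0.021 0.221 0.05 0 0 90; -0.021 0.221 0.05 0 0 90; -0.021 0.221 0.05 0 0 90; -0.021 0.221 0.05 0 0 90; -0.021 0.221 0.05 0 0 90; -0.021 0.221 0.05 0 0 90; -0.021 0.221 0.05 0 0 90", "claw": 0.07}}

```text
time_s: 11.95
tool_pos: [697.2, -54.3, 149.4]
orientation: [[0.971, -0.239, -0.001], [-0.239, -0.971, -0.0], [-0.001, 0.0, -1.0]]
force: [-0.5, 0.3, -0.3]
grip_width: 70.0
gripper_force: 0.0
```

```bash
python3 - <<'E'
from jg import *
s=arm.get_state();print(s["joint_pos"],s["tool_pos"],s["orientation"].tolist(),s["grip_width"],go(-125.5,23,16))
E
```

```text
[   2.98979707   35.5827891    -4.78895511   83.17941912    3.17124178
   61.40096818 -106.27698998] [697.21743116 -54.28823092 149.44286107] [[0.9709329162375365, -0.23935114526926457, -0.0005490216428445961], [-0.23935118182079165, -0.9709330624508492, -8.975181869999545e-07], [-0.0005328484430329509, 0.00013228040901073503, -0.9999998492872036]] 70.02414152445466 [ -0.82311962   0.18926369 133.44334482]
```

Down to handle height.

Call:
{"fn": "send_rows", "kwargs": {"motion": "-0.001 0 0.04 0 0 0; -0.001 0 0.08 0 0 0; -0.001 0 0.1 0 0 0; -0.001 0 0.115 0 0 0; -0.001 0 0.125 0 0 0; -0.001 0 0.133 0 0 0; -0.001 0 0.133 0 0 0; -0.001 0 0.133 0 0 0"}}

```text
time_s: 12.75
tool_pos: [697.0, -53.9, 17.7]
orientation: [[0.971, -0.24, 0.001], [-0.24, -0.971, -0.0], [0.001, -0.0, -1.0]]
force: [-0.6, -0.0, -0.4]
grip_width: 70.1
gripper_force: 0.0
```

```bash
python3 - <<'E'
from jg import *
s=arm.get_state();print(s["tool_pos"],s["force"],go(-125.5,23,16))
c=arm.read_camera("scene");t=arm.read_camera("top")
out=[]
for k in(c,t):
    q=(np.array([660,-20,40])-k["xyz"])@np.array(k["rotation"]);u=int(q[0]/q[2]*k["fx"]+k["cx"]);w=int(q[1]/q[2]*k["fy"]+k["cy"])
    out.append(cv2.resize(np.ascontiguousarray(k["color"][w-50:w+50,u-40:u+40,::-1]),(400,500),interpolation=cv2.INTER_CUBIC))
cv2.imwrite("pics/h2.png",np.hstack(out))
E
```

```text
[697.04755872 -53.94016231  17.65281517] [-0.55357454 -0.00226448 -0.40380501] [-0.64761826  0.50514747  1.65188655]
```

View pics/h2.png

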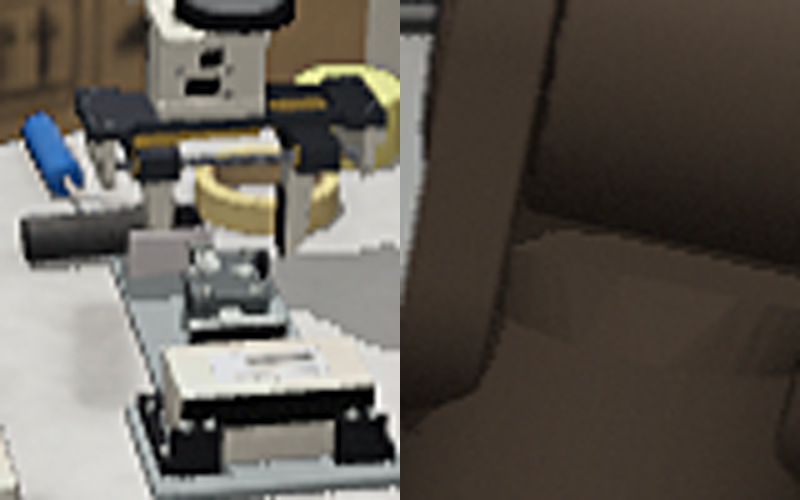

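The left finger is behind the flange (crop (160,205)) and the right one is outside the lever (crop (295,210)). I'll push slowly to find contact with the flange.

Call:
{"fn": "send_rows", "kwargs": {"motion": "-0.003 0 0 0 0 0; -0.004 0 0 0 0 0; -0.005 0 0 0 0 0; -0.005 0 0 0 0 0; -0.005 0 0 0 0 0"}}

```text
time_s: 13.35
tool_pos: [692.4, -52.8, 17.4]
orientation: [[0.971, -0.241, 0.002], [-0.241, -0.971, -0.0], [0.002, -0.0, -1.0]]
force: [2.4, -0.1, 3.1]
grip_width: 69.8
gripper_force: 1.7
```

Call:
{"fn": "send_rows", "kwargs": {"motion": "-0.001 0 0 0 0 0; -0.002 0 0 0 0 0; -0.003 0 0 0 0 0; -0.003 0 0 0 0 0"}}

```text
time_s: 13.75
tool_pos: [688.5, -51.9, 16.8]
orientation: [[0.971, -0.24, -0.0], [-0.24, -0.971, 0.0], [-0.0, 0.0, -1.0]]
force: [2.7, -0.9, 3.2]
grip_width: 70.2
gripper_force: 1.7
```

Call:
{"fn": "send_rows", "kwargs": {"motion": "-0.004 0 0 0 0 0; -0.008 0 0 0 0 0; -0.012 0 0 0 0 0; -0.016 0 0 0 0 0; -0.02 0 0 0 0 0; -0.024 0 0 0 0 0; -0.028 0 0 0 0 0; -0.032 0 0 0 0 0; -0.034 0 0 0 0 0; -0.036 0 0 0 0 0; -0.036 0 0 0 0 0; -0.036 0 0 0 0 0"}}

```text
time_s: 14.95
tool_pos: [653.6, -43.3, 16.8]
orientation: [[0.971, -0.24, -0.0], [-0.24, -0.971, 0.0], [-0.0, 0.0, -1.0]]
force: [3.5, 0.2, 1.4]
grip_width: 70.0
gripper_force: 2.2
```

```bash
python3 - <<'E'
from jg import *
s=arm.get_state();print(s["tool_pos"],tojig(s["tool_pos"]),s["force"],s["force"][:2]@X,s["force"][:2]@Y,s["grip_width"],s["gripper_force"],s["wrist_torque"])
E
```

```text
[653.5968717  -43.27578059  16.81149607] [-81.40534194  22.58119139] [3.52365756 0.15962658 1.42280684] -3.3821256909351303 -1.001433505805744 70.02038527907573 2.168925181031227 [ 0.06787765 -0.82729102 -0.20414812]
```

Call:
{"fn": "send_rows", "kwargs": {"motion": "-0.001 0 0 0 0 0; -0.001 0 0 0 0 0; -0.001 0 0 0 0 0; -0.001 0 0 0 0 0"}}

```text
time_s: 15.35
tool_pos: [652.8, -43.1, 16.8]
orientation: [[0.971, -0.24, 0.0], [-0.24, -0.971, 0.0], [0.0, -0.0, -1.0]]
force: [4.9, 0.4, 1.2]
grip_width: 70.0
gripper_force: 2.4
```

Call:
{"fn": "send_rows", "kwargs": {"motion": "-0.001 0 0 0 0 0; -0.001 0 0 0 0 0; -0.001 0 0 0 0 0; -0.001 0 0 0 0 0"}}

```text
time_s: 15.75
tool_pos: [652.0, -42.9, 16.8]
orientation: [[0.971, -0.24, 0.0], [-0.24, -0.971, -0.0], [0.0, -0.0, -1.0]]
force: [5.4, -1.1, 1.1]
grip_width: 69.9
gripper_force: 2.7
```

Call:
{"fn": "send_rows", "kwargs": {"motion": "-0.001 0 0 0 0 0; -0.001 0 0 0 0 0; -0.001 0 0 0 0 0; -0.001 0 0 0 0 0"}}

```text
time_s: 16.15
tool_pos: [651.2, -42.7, 16.8]
orientation: [[0.971, -0.24, 0.001], [-0.24, -0.971, -0.0], [0.001, -0.0, -1.0]]
force: [6.7, -0.1, -0.2]
grip_width: 69.9
gripper_force: 3.0
```

Call:
{"fn": "send_rows", "kwargs": {"motion": "-0.001 0 0 0 0 0; -0.001 0 0 0 0 0; -0.001 0 0 0 0 0; -0.001 0 0 0 0 0"}}

```text
time_s: 16.55
tool_pos: [650.4, -42.5, 16.8]
orientation: [[0.971, -0.24, 0.001], [-0.24, -0.971, -0.0], [0.001, -0.0, -1.0]]
force: [7.1, -1.2, -0.5]
grip_width: 70.3
gripper_force: 3.2
```

```bash
cat > fx.py <<'E'
from jg import *
F=[]
for i in range(6):
    c=arm.read_camera("scene");s=arm.get_state();F.append(s["force"])
F=np.array(F);m=F.mean(0);print("jig pos",tojig(s["tool_pos"]),s["tool_pos"][2],"F jig x,y,z",-m[:2]@X,m[:2]@Y,m[2],"std",F.std(0),s["grip_width"],s["gripper_force"],s["time_s"])
k=c;q=(np.array([610,-10,40])-k["xyz"])@np.array(k["rotation"]);u=int(q[0]/q[2]*k["fx"]+k["cx"]);w=int(q[1]/q[2]*k["fy"]+k["cy"])
cv2.imwrite("pics/now.png",cv2.resize(np.ascontiguousarray(k["color"][w-35:w+40,u-50:u+50,::-1]),(800,600),interpolation=cv2.INTER_CUBIC))
np.savez("now.npz",**{k:np.array(v) for k,v in c.items()})
P=world(c);j=tojig(P);z=P[...,2];ok=c["depth"]>0
m=ok&(z>25)&(z<46)&(j[...,1]<-28)&(j[...,1]>-46)&(j[...,0]<-40)&(j[...,0]>-130)
print("flange front jig x",np.percentile(j[m][:,0],[10,50,75,90]) if m.sum() else None,m.sum())
c0=dict(np.load("scene0.npz"));P=world(c0);j=tojig(P);z=P[...,2];ok=c0["depth"]>0
m=ok&(z>25)&(z<46)&(j[...,1]<-28)&(j[...,1]>-46)&(j[...,0]<-40)&(j[...,0]>-130)
print("at start",np.percentile(j[m][:,0],[10,50,75,90]),m.sum())
E
python3 fx.py
```

```text
jig pos [-78.06400714  22.56162432] 16.84161917510078 F jig x,y,z 6.27529507599898 -1.00243832642138 0.22185678171604847 std [0.42040434 0.2950623  0.27335248] 69.69479028472169 3.2254765927791595 16.85
flange front jig x [-66.94798735 -60.77866647 -58.97943888 -57.69667216] 41
at start [-111.13915909 -106.18198274 -104.68848878 -101.85413598] 34
```

View pics/now.png

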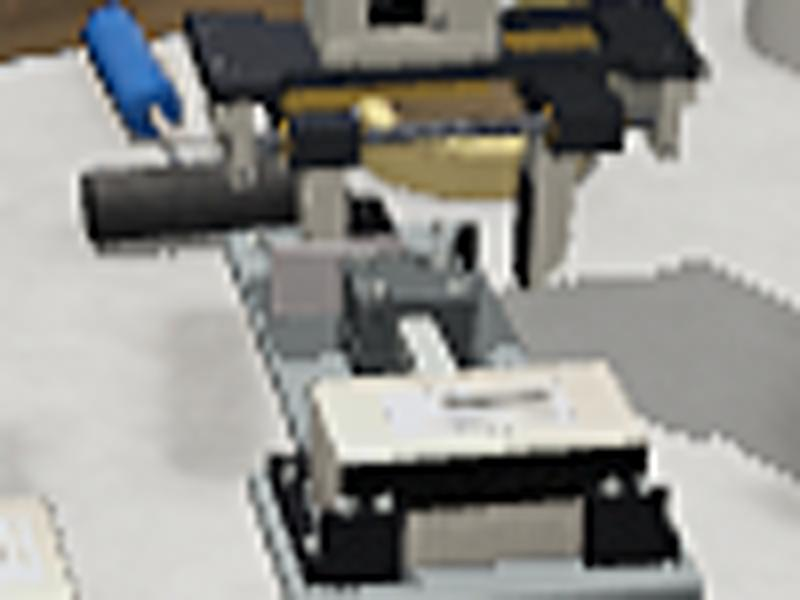

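The flange has moved about 45 mm in the depth image and the carton is still in place; the force says the pad has only just been loaded. I'll advance 1 mm more.

Call:
{"fn": "send_rows", "kwargs": {"motion": "-0.001 0 0 0 0 0; -0.001 0 0 0 0 0; -0.001 0 0 0 0 0; -0.001 0 0 0 0 0"}}

```text
time_s: 17.25
tool_pos: [649.9, -42.3, 16.9]
orientation: [[0.971, -0.241, 0.002], [-0.241, -0.971, -0.0], [0.002, -0.0, -1.0]]
force: [8.1, 0.4, -2.3]
grip_width: 69.8
gripper_force: 4.1
```

```bash
python3 fx.py
```

```text
jig pos [-77.60422964  22.56608652] 16.873299960787882 F jig x,y,z 8.156154280617645 -1.7680722256737118 -1.4675474378186963 std [0.46330637 0.46382754 0.37813219] 69.76317744431857 4.132416844367981 17.55
flange front jig x [-69.27834682 -59.80294233 -58.01954037 -57.17708981] 40
at start [-111.13915909 -106.18198274 -104.68848878 -101.85413598] 34
```

Call:
{"fn": "send_rows", "kwargs": {"motion": "-0.001 0 0 0 0 0; -0.001 0 0 0 0 0; -0.001 0 0 0 0 0; -0.001 0 0 0 0 0"}}

```text
time_s: 17.95
tool_pos: [649.5, -42.2, 16.9]
orientation: [[0.971, -0.241, 0.003], [-0.241, -0.971, -0.0], [0.003, -0.0, -1.0]]
force: [10.1, -0.4, -2.9]
grip_width: 70.1
gripper_force: 5.0
```

```bash
python3 fx.py
```

```text
jig pos [-77.15517576  22.57067731] 16.912263537566773 F jig x,y,z 10.0698782795321 -1.833823678440321 -3.307066381188848 std [0.4922236  0.55730374 0.33556316] 69.76717970229457 5.034790188074112 18.25
flange front jig x [-63.98177414 -59.83937349 -57.58488826 -56.18947478] 39
at start [-111.13915909 -106.18198274 -104.68848878 -101.85413598] 34
```

The leg is at about 44.7 mm with the lever open. Now I'll close in steps, following the handle sideways.

Call:
{"fn": "send_rows", "kwargs": {"motion": "0 -0.001 0 0 0 0; 0 -0.002 0 0 0 0; 0 -0.002 0 0 0 0; 0 -0.002 0 0 0 0", "claw": 0.06, "force": 30}}

```text
time_s: 18.65
tool_pos: [650.6, -38.2, 17.1]
orientation: [[0.971, -0.239, 0.004], [-0.239, -0.971, 0.002], [0.003, -0.003, -1.0]]
force: [12.3, 4.6, -3.9]
grip_width: 59.8
gripper_force: 5.2
```

Call:
{"fn": "send_rows", "kwargs": {"motion": "0 -0.002 0 0 0 0; 0 -0.004 0 0 0 0; 0 -0.005 0 0 0 0; 0 -0.005 0 0 0 0", "claw": 0.05}}

```text
time_s: 19.05
tool_pos: [651.8, -35.6, 17.4]
orientation: [[0.971, -0.241, 0.004], [-0.241, -0.971, -0.001], [0.004, -0.0, -1.0]]
force: [10.4, -0.9, -0.9]
grip_width: 49.9
gripper_force: 6.2
```

```bash
python3 fx.py
```

```text
jig pos [-77.83311665  15.57131901] 17.379318239152006 F jig x,y,z 10.978958119505197 -1.6696612952225416 -0.9282093895751569 std [0.5079575  0.26173709 0.32701644] 50.04550596850369 6.208477579057217 19.35
flange front jig x [-63.88954128 -59.60390775 -58.36728609 -56.7859429 ] 38
at start [-111.13915909 -106.18198274 -104.68848878 -101.85413598] 34
```

Call:
{"fn": "send_rows", "kwargs": {"motion": "0 -0.002 0 0 0 0; 0 -0.004 0 0 0 0; 0 -0.005 0 0 0 0; 0 -0.005 0 0 0 0", "claw": 0.04}}

```text
time_s: 19.75
tool_pos: [652.3, -32.3, 17.4]
orientation: [[0.97, -0.242, 0.003], [-0.242, -0.97, -0.002], [0.003, 0.001, -1.0]]
force: [7.4, -5.1, 1.4]
grip_width: 40.1
gripper_force: 5.6
```

```bash
python3 fx.py
```

```text
jig pos [-77.52535395  12.24783916] 17.377867032557198 F jig x,y,z 9.594680534675613 2.794666835575019 0.9847328097702818 std [0.3015267  0.42908563 0.3916549 ] 39.91495936942737 5.5759436544030905 20.05
flange front jig x [-64.32897986 -60.04399348 -57.54259217 -56.75451449] 37
at start [-111.13915909 -106.18198274 -104.68848878 -101.85413598] 34
```

Call:
{"fn": "send_rows", "kwargs": {"motion": "0 -0.002 0 0 0 0; 0 -0.004 0 0 0 0; 0 -0.004 0 0 0 0; 0 -0.004 0 0 0 0", "claw": 0.032}}

```text
time_s: 20.45
tool_pos: [652.9, -28.8, 17.2]
orientation: [[0.97, -0.242, 0.002], [-0.242, -0.97, -0.002], [0.003, 0.002, -1.0]]
force: [7.6, -5.7, 2.1]
grip_width: 32.3
gripper_force: 5.1
```

```bash
python3 fx.py
```

```text
jig pos [-77.22076505   8.65851331] 17.273225228063897 F jig x,y,z 8.41068553181269 3.2881060555191857 1.9770043449860681 std [0.39640382 0.34125497 0.5752295 ] 32.04482075567627 5.023011361481622 20.75
flange front jig x [-63.05562095 -59.04523145 -57.18900016 -54.98608342] 37
at start [-111.13915909 -106.18198274 -104.68848878 -101.85413598] 34
```

Call:
{"fn": "send_rows", "kwargs": {"motion": "0 -0.001 0 0 0 0; 0 -0.002 0 0 0 0; 0 -0.003 0 0 0 0; 0 -0.003 0 0 0 0; 0 -0.003 0 0 0 0; 0 -0.003 0 0 0 0", "claw": 0.018, "force": 35}}

```text
time_s: 21.35
tool_pos: [653.1, -26.6, 17.1]
orientation: [[0.97, -0.243, 0.001], [-0.243, -0.97, -0.003], [0.002, 0.003, -1.0]]
force: [5.1, -7.6, 2.1]
grip_width: 25.1
gripper_force: 38.1
```

```bash
python3 fx.py
```

```text
jig pos [-76.8946529    6.51911866] 17.132359125812663 F jig x,y,z 7.598960946666668 5.659240163809606 2.4180228211975296 std [0.33932737 0.3446123  0.44981462] 25.249150339097564 38.11854709871113 21.65
flange front jig x [-63.55485336 -59.21184759 -57.22699143 -55.07348099] 36
at start [-111.13915909 -106.18198274 -104.68848878 -101.85413598] 34
```

View pics/now.png

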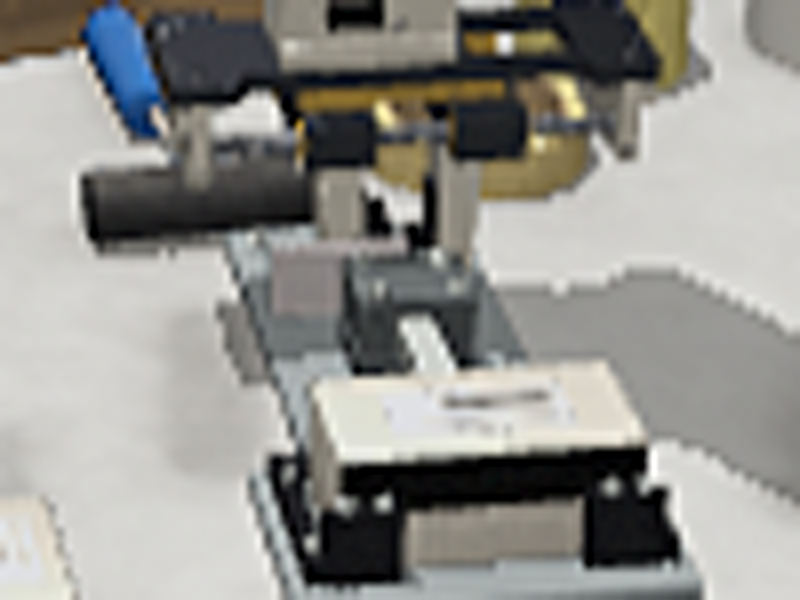

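The lever grip is closed between the fingers (crop (440,210)): the opening of 25.2 mm matches handle and shut lever together. The carton is still square at about (480,450), and the flange still reads about 45 mm of travel.

```bash
python3 -c "
from plant import arm
print(arm.hand_in())"
```

```text
the job is handed in; nothing more can be done
None
```

I handed the job in at about 21.7 s, with the carton in the pocket, the leg at about 45 mm, the lever squeezed shut (25.2 mm across handle and lever) and the fingers still holding both; no verdict came back, and the leg and lever readings are from camera depth and grip width.

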